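Time the drive pulley and pin it

TASK

Set the timing of the banding machine's drive pulley on its blue stand: press a fingertip lightly on the face of the pulley near its rim, just hard enough to take it along, and turn it until its red mark faces the red pointer, leaving the orange-headed pin in its rack meanwhile. Then take the pin from the rack and put it fully home through the hole in the pulley into the hole in the stand beneath, so that the pulley is locked on its mark, and let go. The sprung bearing is delicate: never load the pulley or stand with more than about 20 N, and leave the other things where they are.

Things in the scene. Friction and masses are not known exactly. Their poses are not given: they have to be found in the camera images.
- timing_stand: Fixed blue base plate 180 x 160 x 26 mm carrying a flat-lying aluminium pulley on an upright axle. Origin on the axle at bench height; z up; the red pointer is towards -x, the pin hole towards +x. Pulley: 136 mm diameter, 22 mm thick, solid flat top face, too wide to grasp.
- sleeve (a point): Middle of the fixed spindle sleeve on the stand: on the axle, 28 mm above the bench. The pulley's top face above it is NOT at a fixed height: it was clamped by hand 50 to 66 mm above the bench; find it by touch. Pressed down, the pulley yields on a spring: about 2 N preload, then a few N (4 to 10) per mm, solid after 3 mm.
- pulley (a joint): Angle of the pulley about the stand's z, rad, positive anticlockwise from above. At 0 or 6.283 (same place) the red mark (radial line 5 x 40 mm on the top face) faces the pointer. Starts from 0.7 to 5.58; stops at -3.3 and 9.6. Needs 0.3 N m to turn (5 N sideways 57 mm out): a fingertip pressing 10 to 15 N takes it along, with some slip; an unloaded one slides. It stays where left.
- pointer_tip (a point): Tip of the fixed red arrow pointer on the stand, 70.5 mm from the axle towards the stand's -x, 48 mm above the bench.
- pin_hole (a point): Mouth of the pin hole in the base plate, under the pulley: 14 mm diameter, right through the 26 mm plate, 44 mm from the axle towards the stand's +x, 26 mm above the bench. The pulley has one 14 mm hole, also 44 mm from the axle, straight across from its mark; it is over this one when the mark faces the pointer.
- pin_head (a point): Centre of the orange head (18 mm diameter, 24 mm tall) of the loose timing pin, 80 g; below the head a steel shank 10 mm diameter, 49 mm long, tapered tip; z along the pin, up. Fully home, the head rests on the pulley and this point is 62 to 78 mm above the bench; if the shank only stands on the base plate it is at 87 mm.
- pin_rack: Fixed wooden block 50 x 50 mm, 56 mm high (foot 70 x 70 x 8 mm), origin under its centre. The pin stands in its central 14 mm hole with its head resting on the top, the head's centre 68 mm above the bench. A blue bag sealer about 105 mm high lies on the bench between the rack and the timing stand: carry the pin over it.
- jar_cobalt: Bystander: glaze jar, blue with black lid, 61 mm diameter, 75 mm high; origin under its centre.
- jar_iron: Bystander: glaze jar, brown with red lid, 53 mm diameter, 70 mm high; origin under its centre.
- tape_mask: Bystander: roll of pale masking tape lying flat, 92 mm diameter, 24 mm high; origin under its centre.
- glaze_tile_1: Bystander: blue glazed test tile, 72 x 48 x 9 mm; origin under its centre.
- cutter: Bystander: orange snap-off cutter, 158 mm long along its y, 14 mm thick; origin under its centre.

How it is judged:
By the outcome, as a careful person would: the job done as asked, in the order asked, and still so for the second after the job is handed in, with the robot touching nothing.
It also fails if it takes over 72 s, if anything falls off the work surface, if the arm or the gripper's body presses on something with over 40 N, if the wrist force passes 120 N, or if a joint passes its speed limit or range.

ROBOT

A 7-joint arm with a two-finger parallel gripper is mounted at the origin on the work surface; the furniture and walls round the work are solid. World frame = base frame: x ahead of the robot, y to its left, z up, the work surface at z = 0. Lengths are in m, angles in rad, forces in N, time in s.
With the tool pointing down it reaches from about 0.35 to 0.9 m from the base axis. Payload 19.9 kg.
Tool frame: the origin (TCP) lies midway between the tips of the shut fingers; the grasp point (between the pads) lies manip.tcp_to_grasp behind it (manip.tcp_to_grasp is the distance from the TCP to the grasp point, in m); z points along the fingers, y is the line along which they close (so a half turn about z gives the same grasp; the last joint's range is limited). The gripper opens to 94 mm and grips with 3 to 60 N. Pads are 16 mm wide; open, the fingers measure 119 mm over their backs; the gripper's body (75 mm by 177 mm) begins 78 mm behind the grasp point.
Start: joints at [-1.151, 0.417, -0.01, 1.614, 0.005, 1.111, -0.053], TCP at [0.278, 0.56, 0.205] pointing down, gripper open.
Joint ranges: [-2.81, 2.81], [-0.39, 2.02], [-1.27, 1.25], [0.06, 2.57], [-1.19, 4.33], [0.19, 2], [-2.82, 2.82]. Speed limits (rad/s): [1.89, 1.89, 2.39, 2.39, 3.01, 3.01, 3.01].

INTERFACE

Orientations are given as a rotation vector (axis times angle).
In Python, from workcell import manip gives the robot as it stands. The module is installed in compiled form; this text tells all that it offers.
- The arm moves only by the tool carry_out, never from a script. Its argument "commands" is one flat list of numbers, 6 for each row, row after row: the shift along the tool's x, y, z each as a share of 75 cm, from -1 to 1, then the turn, a rotation vector about the tool's x, y, z each as a share of 180 degrees, from -1 to 1. A call has 1 to 10 rows; each row is the pose to reach, as a shift and turn from the pose commanded when the call began, along the tool's axes at that moment, turning the shorter way round; what a row does not reach only later rows make up. A row lasts 1/10 s, in which the tool goes at most 50 mm and 8.59 degrees, less where a joint would pass 70% of its speed; a pose out of reach is approached as far as the arm can. A call with a number of a shift or a turn outside -1 to 1 is refused whole. A call with a gripper value outside its range is refused whole. "gripper" is the closure, from 0 (fully open) to 1 (shut), set as the call begins (left out, the last holds). The fingers move at their own pace and stop on an object; "newtons" is the grip in N (left out, the last holds). Time passes only in rows, so rows that repeat a pose let the fingers close. It gives the time, the measured TCP pose, the force, the opening and the grip force at its end, in the units of the state.
- manip.observe(): the state, without advancing time (a new reading comes with each control period).
- manip.read_camera(name): name is "side" or "top" or "wrist"; returns the picture (384x512x3 uint8, blue, green, red); there is no depth.
- manip.get_calibration(name): a dict with "K" (3x3 intrinsics, pixels), "R" (3x3) and "t" (3): a world point X has camera coordinates R X + t. Camera axes: x right, y down, z forward; pixel columns grow to the right and rows downward; lengths in m; the calibration is good to about 2 mm. The wrist camera is an equidistant fisheye: a pixel r from the principal point sees the ray r / f radians off the axis. A picture is of the moment at which its call begins: read the wrist's pose just before it. get_calibration takes no time and is no camera call; for the wrist camera it gives the pose at the moment of the call.
- manip.sign_off(): hands the job in; it is judged then, once.
Trained networks look in the newest picture that a camera, given by its name, has taken for a name from the list of things; names that differ only in an ending like _2 or _b are one class to them, and where a whole thing is asked for, a point or a joint stands for the part that bears it (a point fixed in the world has none). Each returns a list of dicts, best first, with "score" (0 to 1); they miss things now and then, are a little off and sometimes report something else, mostly with a low value. They report only what shows in the picture. A call takes as long as a camera call.
- manip.boxes_of(name, camera): "bbox" ([left, top, right, bottom] in pixels, round what is visible of it).
The state is a dict: "time_s": time; "joint_pos": joint angles; "qd": joint speeds; "joint_torque": joint torques, N m; "eef_pos": TCP position; "orientation": TCP orientation; "force": force on the tool from outside, world axes, zero at the start; "torque": the same for the moment, N m; "opening": opening from 0.0 (shut) to 1.0 (fully open); "grip_force": force on a finger pad.
Only numpy, scipy, OpenCV 4.12 (cv2) and the standard library are available. Lean on these libraries where they do the work, as an engineer would, in place of code of your own. Each camera call takes 0.05 s, during which the arm holds its last target. There are 200 camera calls.

## Working session

There is one attempt and no reset: what is moved stays moved. The work goes in short steps, Python scripts to look and compute and a tool call to move; the robot and the scene stay as the last step left them, time stands still between calls to the robot, and variables do not carry over. Pictures are saved under pics/ and viewed, at most 10 in all, crops included, and the job is handed in when it is done.

Besides the shell and the picture viewer there is one more tool, called after ">>>" by a JSON object that holds its "method" and its "body". carry_out: Moves the arm, as the interface text tells. Shift numbers are shares of 75 cm and turn numbers shares of 180 degrees, none past 1 either way. Its arguments: {"type":"object","properties":{"commands":{"type":"array","items":{"type":"number"}},"gripper":{"type":"number"},"newtons":{"type":"number"}},"required":["commands"]}

```bash
mkdir -p pics; cat > h.py <<'E'
import numpy as np, cv2
from scipy.spatial.transform import Rotation as Rn
from workcell import manip
def ray(cam,px,c=None):
    c=c or manip.get_calibration(cam);K=np.array(c["K"]);R=np.array(c["R"]);t=np.array(c["t"])
    u=(px[0]-K[0,2])/K[0,0];v=(px[1]-K[1,2])/K[1,1]
    if cam=="wrist":
        th=np.hypot(u,v);s=np.sin(th)/max(th,1e-9);d=np.array([u*s,v*s,np.cos(th)])
    else: d=np.array([u,v,1.])
    return -R.T@t,R.T@d/np.linalg.norm(d)
def atz(cam,px,z,c=None):
    o,d=ray(cam,px,c);return o+d*(z-o[2])/d[2]
def proj(cam,X,c=None):
    c=c or manip.get_calibration(cam);K=np.array(c["K"])
    p=np.array(c["R"])@np.array(X)+np.array(c["t"])
    if cam=="wrist":
        r=np.hypot(p[0],p[1]);th=np.arctan2(r,p[2]);q=p[:2]/max(r,1e-9)*th
    else:q=p[:2]/p[2]
    return np.array([K[0,0]*q[0]+K[0,2],K[1,1]*q[1]+K[1,2]])
def tri(rs):
    A=sum(np.eye(3)-np.outer(d,d) for o,d in rs);b=sum((np.eye(3)-np.outer(d,d))@o for o,d in rs)
    return np.linalg.solve(A,b)
def tosh(dw):
    s=manip.observe();return np.round(Rn.from_rotvec(s["orientation"]).inv().apply(dw)/.75,4)
def st():
    s=manip.observe();print(s["time_s"],np.round(s["eef_pos"],4),np.round(s["orientation"],3),np.round(s["force"],2),s["opening"],s["grip_force"],np.round(s["joint_pos"],2))
E
python3 - <<'E'
from h import *
st();print(manip.tcp_to_grasp)
ims={}
for c in("top","side"):
    ims[c]=manip.read_camera(c);cv2.imwrite(f"pics/{c}0.png",ims[c])
    cal=manip.get_calibration(c);print(c,np.round(-np.array(cal["R"]).T@cal["t"],3),np.round(cal["K"][0],1))
    for n in("timing_stand","pulley","pin_head","pin_rack","pointer_tip"):
        try:
            for b in manip.boxes_of(n,c)[:2]:print(n,np.round(b["bbox"]),round(b["score"],2))
        except Exception as e:print(n,e)
E
```

```text
0.0 [0.2777 0.5595 0.2049] [-7.170e-01 -3.058e+00  2.000e-03] [ 0.33  0.04 -0.1 ] 0.999117329780277 0.0 [-1.15  0.42 -0.01  1.61  0.    1.11 -0.05]
0.0188
top [ 0.355 -0.023  1.479] [397.3   0.  251.3]
timing_stand [213. 146. 277. 209.] 0.75
pulley [227. 161. 264. 192.] 0.76
pulley [108. 202. 136. 226.] 0.2
pin_rack [324. 169. 348. 192.] 0.66
pin_rack [218. 147. 279. 214.] 0.53
pointer_tip [211. 147. 277. 208.] 0.64
side [ 0.452 -1.487  0.726] [449.7   0.  259.8]
timing_stand [251. 186. 313. 209.] 0.67
pulley [258. 182. 300. 202.] 0.8
pulley [241. 258. 267. 295.] 0.67
pin_rack [267. 233. 295. 260.] 0.95
pin_rack [249. 187. 313. 206.] 0.47
pointer_tip [252. 185. 312. 204.] 0.81
pointer_tip [277. 228. 287. 242.] 0.32
```

```bash
python3 -c "
import cv2,numpy as np
a=cv2.imread('pics/top0.png');b=cv2.imread('pics/side0.png')
cv2.imwrite('pics/v1.png',cv2.resize(a,(800,600)));cv2.imwrite('pics/v2.png',cv2.resize(b,(800,600)))"
```

```text
(no output)
```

View pics/v1.png

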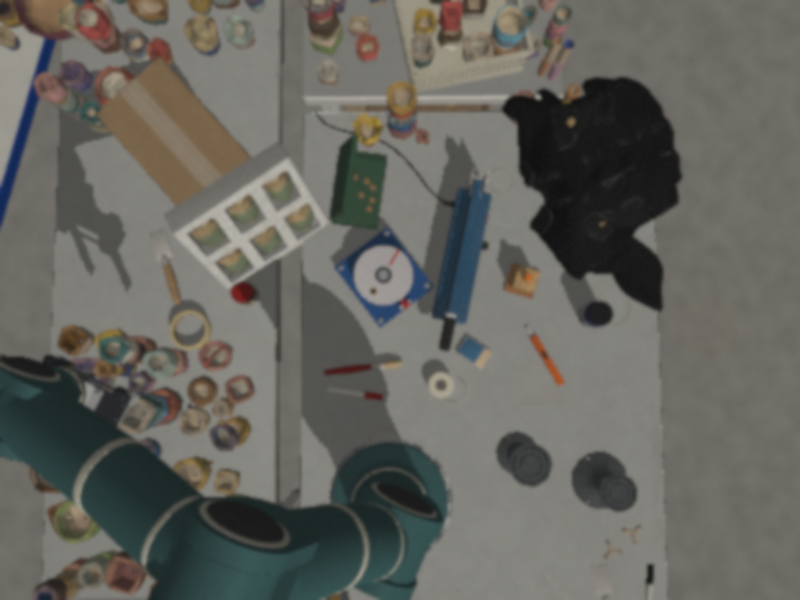

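View pics/v2.png

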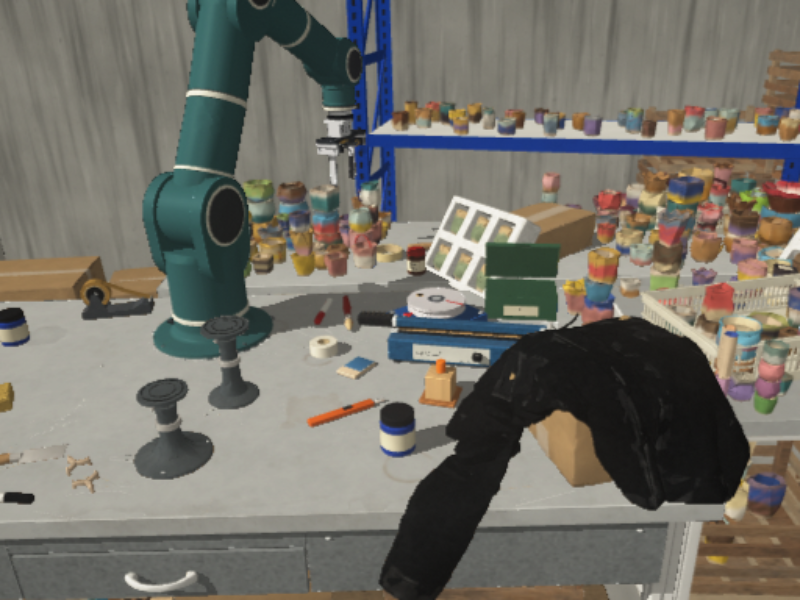

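The top view shows the stand at about (383,275) in the scaled view, with the mark at (393,258), the hole at (373,291) and the pointer at (405,304). The rack is at (522,280), and the sealer lies between them. The side view agrees.

```bash
python3 - <<'E'
from h import *
k=1.5625
for n,p,z in(("axle",(383,275),.058),("mark",(393,258),.058),("hole",(373,291),.058),("ptr",(405,304),.048),("cornerL",(335,267),.026),("cornerT",(386,229),.026),("cornerR",(431,286),.026),("cornerB",(380,326),.026),("rack",(524,278),.068),("green nearR",(377,228),.1),("tray corner",(328,222),.15),("sealer top",(465,240),.1)):
    print(n,np.round(atz("top",(p[0]/k,p[1]/k),z),3))
print("rack tri",tri([ray("top",(524/k,276/k)),ray("side",(440/k,367/k))]))
print("green h",tri([ray("top",(365/k,180/k)),ray("side",(522/k,262/k))]), "tray", tri([ray("top",(328/k,222/k)),ray("side",(537/k,230/k))]))
c=manip.get_calibration("wrist");s=manip.observe();R=Rn.from_rotvec(s["orientation"])
print("cam in tool",R.inv().apply(-np.array(c["R"]).T@c["t"]-s["eef_pos"]),"axis",R.inv().apply(np.array(c["R"])[2]),np.array(c["K"]))
print(R.as_matrix())
print(tosh(np.array([.60,.0,.25])-s["eef_pos"]))
E
```

```text
axle [0.521 0.012 0.058]
mark [ 0.561 -0.012  0.058]
hole [0.485 0.035 0.058]
ptr [ 0.455 -0.039  0.048]
cornerL [0.545 0.125 0.026]
cornerT [0.635 0.005 0.026]
cornerR [ 0.499 -0.1    0.026]
cornerB [0.405 0.02  0.026]
rack [ 0.512 -0.31   0.068]
green nearR [0.623 0.024 0.1  ]
tray corner [0.627 0.128 0.15 ]
sealer top [ 0.595 -0.173  0.1  ]
rack tri [ 0.51628027 -0.31181348  0.06134969]
green h [0.72595587 0.04889119 0.13192997] tray [0.69735808 0.11686771 0.17682074]
cam in tool [ 0.0827647  -0.00049746 -0.17915243] axis [-2.82946289e-01 -5.38491740e-04  9.59135605e-01] [[297.31863964   0.         256.116767  ]
 [  0.         297.31863964 192.47957495]
 [  0.           0.           1.        ]]
[[-8.95685755e-01  4.44687561e-01 -3.25715669e-05]
 [ 4.44687562e-01  8.95685751e-01 -8.76514136e-05]
 [-9.80360493e-06 -9.29922933e-05 -9.99999996e-01]]
[-0.7166 -0.4776 -0.0594]
```

>>> {"method": "carry_out", "body": {"commands": [-0.03,-0.03,-0.1,0,0,0,-0.592,-0.525,-0.127,0,0,0,-0.592,-0.525,-0.127,0,0,0,-0.592,-0.525,-0.127,0,0,0,-0.592,-0.525,-0.127,0,0,0,-0.592,-0.525,-0.127,0,0,0,-0.592,-0.525,-0.127,0,0,0,-0.592,-0.525,-0.127,0,0,0,-0.592,-0.525,-0.127,0,0,0,-0.592,-0.525,-0.127,0,0,0], "gripper": 1, "newtons": 20}}

```text
time_s: 1.6
eef_pos: [0.4535, 0.124, 0.2905]
orientation: [0.717, 3.058, 0.001]
force: [1.1, 1.3, 0.1]
opening: 0.19
grip_force: 0.0
```

>>> {"method": "carry_out", "body": {"commands": [-0.128,-0.108,0.053,0,0,0,-0.128,-0.108,0.053,0,0,0,-0.128,-0.108,0.053,0,0,0,-0.128,-0.108,0.053,0,0,0,-0.128,-0.108,0.053,0,0,0]}}

```text
time_s: 2.1
eef_pos: [0.5031, 0.0105, 0.2501]
orientation: [-0.719, -3.058, 0.0]
force: [0.4, 0.7, -0.7]
opening: 0.005
grip_force: 0.0
```

```bash
python3 - <<'E'
from h import *
st();c=manip.get_calibration("wrist");im=manip.read_camera("wrist");cv2.imwrite("pics/w1.png",im);import pickle;pickle.dump(c,open("w1.pkl","wb"))
print(proj("wrist",[.521,.012,.058],c),proj("wrist",[.512,-.31,.068],c))
cv2.imwrite("pics/v3.png",cv2.resize(im,(800,600),interpolation=cv2.INTER_CUBIC));st()
E
```

```text
2.1 [0.5031 0.0105 0.2501] [-0.719 -3.058  0.   ] [ 0.38  0.66 -0.66] 0.004593771485324459 0.0 [-0.46  0.16  0.42  1.87 -0.07  1.13  1.1 ]
[263.94018933 184.12104644] [ 81.31583652 267.70944324]
2.15 [0.5031 0.0114 0.2503] [-0.717 -3.059 -0.   ] [0.55 0.25 0.03] 0.0002103433832575391 0.0 [-0.46  0.16  0.42  1.87 -0.07  1.13  1.1 ]
```

View pics/v3.png

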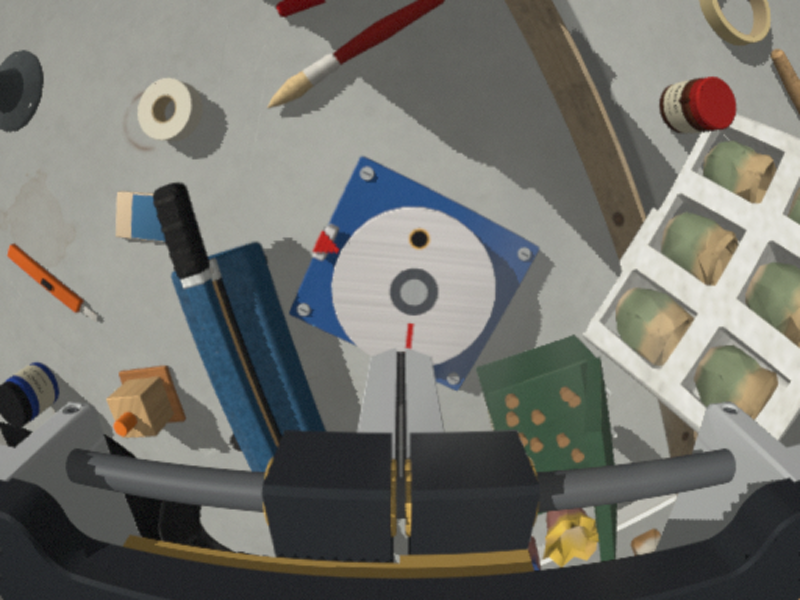

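The wrist view shows the pulley centre at (414,292), hole (419,238), mark (408,337) and pointer tip (340,243). The base screws are at (367,174), (524,254), (304,310) and (453,379). The pin head is at (123,426).

```bash
python3 - <<'E'
from h import *
import pickle
c=pickle.load(open("w1.pkl","rb"));k=1.5625;im=cv2.imread("pics/w1.png")
P=lambda p,z:atz("wrist",(p[0]/k,p[1]/k),z,c)
S=np.array([P(p,.028) for p in((367,174),(524,254),(453,379),(304,310))])
print(np.round(S,4),"screw mean",S.mean(0))
e1=S[1]-S[0]+S[2]-S[3];e2=S[1]-S[2]+S[0]-S[3];print(np.linalg.norm(e1)/2,np.linalg.norm(e2)/2,np.degrees(np.arctan2(e1[1],e1[0])),np.degrees(np.arctan2(e2[1],e2[0])))
for z in(.05,.058,.066):
    a=P((414,292),z);h=P((419,238),z);m=P((408,337),z)
    print(z,a,np.linalg.norm(h-a),np.degrees(np.arctan2(*(m-a)[[1,0]])),np.degrees(np.arctan2(*(a-h)[[1,0]])))
p=P((340,243),.048);a=S.mean(0);print("ptr",p,np.linalg.norm((p-a)[:2]),np.degrees(np.arctan2(*(p-a)[[1,0]])))
print("pinhead",tri([ray("wrist",(123/k,425/k),c),ray("side",(440/k,365/k)),ray("top",(524/k,276/k))]),P((123,425),.075))
for q in ((408,337),):print(im[int(q[1]/k),int(q[0]/k)])
E
```

```text
[[ 0.4207  0.0188  0.028 ]
 [ 0.5447  0.113   0.028 ]
 [ 0.6273  0.0046  0.028 ]
 [ 0.5032 -0.0892  0.028 ]] screw mean [0.52396645 0.01180695 0.028     ]
0.15564286851234332 0.13606327451962494 37.163511559516046 127.3259865403331
0.05 [0.52697857 0.01080044 0.05      ] 0.04631724810008871 -33.22423916170243 -31.104239076546516
0.058 [0.52490827 0.01156426 0.058     ] 0.04534019727220071 -33.224239161702336 -31.104239076546534
0.066 [0.52283798 0.01232808 0.066     ] 0.044363146444312815 -33.2242391617024 -31.10423907654649
ptr [ 0.46194454 -0.02602594  0.048     ] 0.07265015022326186 -148.6171254467395
pinhead [ 0.51566611 -0.31414843  0.0695748 ] [ 0.51480941 -0.31415138  0.075     ]
[ 44  48 178]
```

```bash
python3 - <<'E'
from h import *
import pickle
c=pickle.load(open("w1.pkl","rb"));k=1.5625
for n,w,t in(("tray near",(590,330),(328,222)),("tray other",(720,445),(290,155)),("tray far",(735,115),(227,288)),("green topR",(577,338),(377,226)),("green topL",(480,372),(385,155)),("green C",(598,362),(333,225))):
    print(n,np.round(tri([ray("wrist",(w[0]/k,w[1]/k),c),ray("top",(t[0]/k,t[1]/k))]),3))
a=np.array([.524,.012,0]);s=manip.observe()
for ang in(5,-160):
    d=np.radians(ang);t=a+.056*np.array([np.cos(d),np.sin(d),0])+[0,0,.075];print(ang,t,tosh(t-s["eef_pos"]))
E
```

```text
tray near [0.654 0.148 0.01 ]
tray other [0.785 0.22  0.116]
tray far [0.5   0.373 0.047]
green topR [0.593 0.062 0.167]
green topL [ 1.088  0.01  -0.858]
green C [0.627 0.122 0.113]
5 [0.5797869  0.01688072 0.075     ] [-0.0884  0.052   0.2338]
-160 [ 0.47137721 -0.00715313  0.075     ] [ 0.0268 -0.0409  0.2337]
```

>>> {"method": "carry_out", "body": {"commands": [0.0268,-0.041,0.2,0,0,0,0.0268,-0.041,0.2,0,0,0,0.0268,-0.041,0.2,0,0,0,0.0268,-0.041,0.243,0,0,0,0.0268,-0.041,0.243,0,0,0,0.0268,-0.041,0.243,0,0,0]}}

```text
time_s: 2.75
eef_pos: [0.4719, -0.0071, 0.069]
orientation: [0.716, 3.059, 0.0]
force: [0.1, 1.1, 1.7]
opening: 0.005
grip_force: 0.0
```

>>> {"method": "carry_out", "body": {"commands": [0,0,0.002,0,0,0,0,0,0.002,0,0,0]}}

```text
time_s: 2.95
eef_pos: [0.4726, -0.0073, 0.068]
orientation: [0.716, 3.056, 0.002]
force: [0.4, 0.6, 0.4]
opening: 0.006
grip_force: 0.0
```

>>> {"method": "carry_out", "body": {"commands": [0,0,0.002,0,0,0,0,0,0.002,0,0,0]}}

```text
time_s: 3.15
eef_pos: [0.4717, -0.0077, 0.0654]
orientation: [0.717, 3.058, 0.001]
force: [-0.3, 0.2, 0.5]
opening: 0.004
grip_force: 0.0
```

>>> {"method": "carry_out", "body": {"commands": [0,0,0.002,0,0,0,0,0,0.002,0,0,0]}}

```text
time_s: 3.35
eef_pos: [0.4714, -0.0079, 0.0634]
orientation: [-0.717, -3.059, 0.0]
force: [0.4, -1.1, -0.7]
opening: 0.001
grip_force: 0.0
```

>>> {"method": "carry_out", "body": {"commands": [0,0,0.002,0,0,0,0,0,0.002,0,0,0]}}

```text
time_s: 3.55
eef_pos: [0.4713, -0.008, 0.0619]
orientation: [-0.718, -3.058, 0.0]
force: [-2.8, -0.8, 7.4]
opening: 0.004
grip_force: 3.1
```

>>> {"method": "carry_out", "body": {"commands": [0,0,0.0006,0,0,0,0,0,0.0006,0,0,0]}}

```text
time_s: 3.75
eef_pos: [0.4713, -0.008, 0.0615]
orientation: [-0.718, -3.058, 0.0]
force: [-3.4, -0.6, 8.3]
opening: 0.004
grip_force: 3.9
```

>>> {"method": "carry_out", "body": {"commands": [0,0,0.0009,0,0,0,0,0,0.0009,0,0,0]}}

```text
time_s: 3.95
eef_pos: [0.4712, -0.0081, 0.0609]
orientation: [-0.718, -3.058, 0.0]
force: [-5.3, -2.0, 10.7]
opening: 0.006
grip_force: 5.3
```

```bash
cat > arc.py <<'E'
from h import *
import sys
# arc rows: from current xy, clockwise steps at given radius, in tool shares; args: total deg, n rows, radius
tot,n,r=float(sys.argv[1]),int(sys.argv[2]),float(sys.argv[3])
s=manip.observe();st();a=np.array([.524,.012]);p=np.array(s["eef_pos"]);v=p[:2]-a;t0=np.arctan2(v[1],v[0]);print("ang",np.degrees(t0),np.linalg.norm(v))
for i in range(1,n+1):
    t=t0+np.radians(tot)*i/n;q=a+r*np.array([np.cos(t),np.sin(t)]);print(np.round(tosh(np.r_[q-p[:2],0]),3).tolist()[:2])
E
python3 arc.py -40 10 .056
```

```text
3.95 [ 0.4712 -0.0081  0.0609] [-0.718 -3.058  0.   ] [-5.25 -2.02 10.74] 0.005554319100683635 5.320799864519259 [-0.37  0.38  0.38  2.12 -0.22  0.69  1.26]
ang -159.1602146492781 0.056504978406429276
[0.003, 0.004]
[0.007, 0.008]
[0.01, 0.012]
[0.013, 0.017]
[0.015, 0.021]
[0.018, 0.026]
[0.019, 0.031]
[0.021, 0.036]
[0.022, 0.041]
[0.023, 0.046]
```

>>> {"method": "carry_out", "body": {"commands": [0.003,0.004,0,0,0,0,0.007,0.008,0,0,0,0,0.01,0.012,0,0,0,0,0.013,0.017,0,0,0,0,0.015,0.021,0,0,0,0,0.018,0.026,0,0,0,0,0.019,0.031,0,0,0,0,0.021,0.036,0,0,0,0,0.022,0.041,0,0,0,0,0.023,0.046,0,0,0,0]}}

```text
time_s: 4.95
eef_pos: [0.4717, 0.0301, 0.0611]
orientation: [0.718, 3.058, -0.001]
force: [-2.1, -5.1, 9.1]
opening: 0.007
grip_force: 4.6
```

```bash
python3 arc.py -45 10 .056; python3 - <<'E'
from h import *
c=manip.get_calibration("wrist");im=manip.read_camera("wrist");cv2.imwrite("pics/w2.png",im)
import pickle;pickle.dump(c,open("w2.pkl","wb"));p=proj("wrist",[.524,.012,.061],c);print(p,im.shape)
x,y=int(p[0]),int(p[1]);cr=im[max(y-100,0):y+100,max(x-130,0):x+130];print(max(x-130,0),max(y-100,0),cr.shape)
cv2.imwrite("pics/v4.png",cv2.resize(cr,None,fx=3,fy=3,interpolation=cv2.INTER_CUBIC))
E
```

```text
4.95 [0.4717 0.0301 0.0611] [ 7.180e-01  3.058e+00 -1.000e-03] [-2.11 -5.14  9.11] 0.007282974877222335 4.587705330959579 [-0.45  0.38  0.37  2.11 -0.21  0.69  1.18]
ang 160.87514051741726 0.05539174437173157
[0.001, 0.006]
[0.001, 0.012]
[0.001, 0.017]
[0.0, 0.023]
[-0.001, 0.029]
[-0.003, 0.035]
[-0.005, 0.04]
[-0.008, 0.045]
[-0.011, 0.05]
[-0.014, 0.055]
[266.30619752 301.93278851] (384, 512, 3)
136 201 (183, 260, 3)
```

View pics/v4.png

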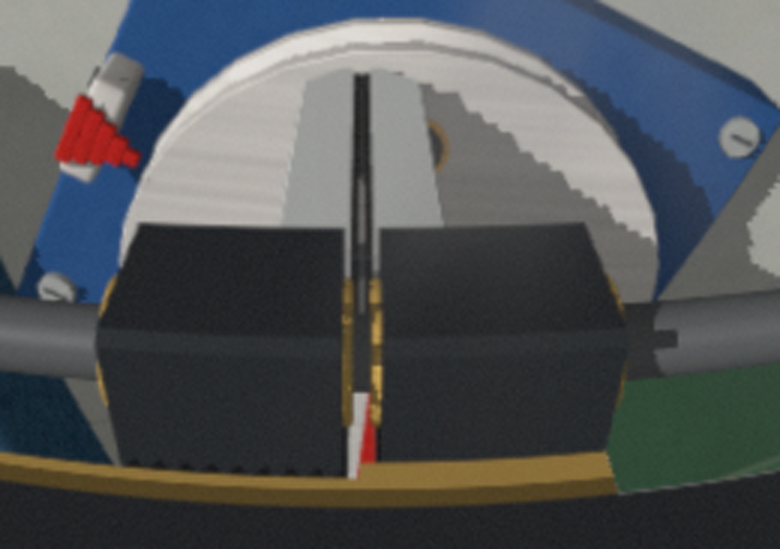

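The hole shows at crop (440,145), partly hidden, to the right of the fingers. A red strip of the mark shows through the finger slit at (370,430).

```bash
python3 - <<'E'
from h import *
import pickle
c=pickle.load(open("w2.pkl","rb"));a=[.524,.012]
for x,y in((437,145),(368,430)):
    p=atz("wrist",(136+x/3,201+y/3),.061,c)[:2]-a;print(np.linalg.norm(p),np.degrees(np.arctan2(p[1],p[0])))
E
```

```text
0.04580578080730073 141.38497448072266
0.04633100436580368 -33.15554798850564
```

>>> {"method": "carry_out", "body": {"commands": [0,0,-0.008,0,0,0,-0.01,-0.023,-0.008,0,0,0,-0.021,-0.042,-0.008,0,0,0,-0.021,-0.042,-0.008,0,0,0,-0.021,-0.042,-0.002,0,0,0,-0.021,-0.042,0,0,0,0,-0.021,-0.042,0.0007,0,0,0,-0.021,-0.042,0.0007,0,0,0]}}

```text
time_s: 5.8
eef_pos: [0.4712, -0.0041, 0.0603]
orientation: [-0.717, -3.058, 0.001]
force: [-4.8, -3.1, 12.8]
opening: 0.002
grip_force: 6.8
```

>>> {"method": "carry_out", "body": {"commands": [0.0005,-0.0005,0.0006,0,0,0,0.0005,-0.0005,0.0006,0,0,0]}}

```text
time_s: 6.0
eef_pos: [0.4711, -0.0042, 0.06]
orientation: [0.716, 3.058, 0.0]
force: [-3.5, -2.7, 14.2]
opening: 0.004
grip_force: 7.1
```

```bash
python3 arc.py -45 10 .056
```

```text
6.0 [ 0.4711 -0.0042  0.06  ] [0.716 3.058 0.   ] [-3.52 -2.75 14.17] 0.0036069547530886838 7.056936755689094 [-0.38  0.38  0.38  2.12 -0.22  0.68  1.26]
ang -162.98742276753433 0.05527206197054525
[0.005, 0.004]
[0.008, 0.008]
[0.011, 0.013]
[0.014, 0.019]
[0.016, 0.024]
[0.018, 0.03]
[0.02, 0.035]
[0.02, 0.041]
[0.021, 0.047]
[0.021, 0.053]
```

>>> {"method": "carry_out", "body": {"commands": [0.004,0.004,0,0,0,0,0.008,0.008,0,0,0,0,0.011,0.013,0,0,0,0,0.014,0.019,0,0,0,0,0.016,0.024,0,0,0,0,0.018,0.03,0,0,0,0]}}

```text
time_s: 6.6
eef_pos: [0.4691, 0.0216, 0.0601]
orientation: [0.717, 3.058, -0.001]
force: [-2.3, -6.6, 13.9]
opening: 0.004
grip_force: 6.7
```

```bash
cat > ang.py <<'E'
from h import *
# red mark / dark hole angle from wrist picture by rectifying the pulley's face
import sys
n=sys.argv[1];zf=float(sys.argv[2]) if len(sys.argv)>2 else .061
st();c=manip.get_calibration("wrist");im=manip.read_camera("wrist");cv2.imwrite(f"pics/{n}.png",im)
a=np.array([.524,.012])
g=(np.arange(320)-160)*.0005
rect_map=np.array([[proj("wrist",[a[0]-v,a[1]-u,zf],c) for u in g] for v in g],np.float32)
rc=cv2.remap(im,rect_map[...,0],rect_map[...,1],cv2.INTER_LINEAR)   # up=+x, left=+y, 0.5 mm/px
cv2.imwrite(f"pics/{n}r.png",cv2.resize(rc,None,fx=1.8,fy=1.8))
b=rc.astype(int);V,U=np.mgrid[:320,:320];X=-(V-160)*.0005;Y=-(U-160)*.0005;R=np.hypot(X,Y)
red=(b[...,2]>110)&(b[...,1]<80)&(b[...,0]<90)
for nm,m in(("mark",red&(R<.066)&(R>.02)),("pointer",red&(R>.068))):
    if m.sum()>10:
        t=np.angle(np.mean(np.exp(1j*np.arctan2(Y[m],X[m]))));print(nm,m.sum(),"ang",np.degrees(t),"r",R[m].mean(),R[m].min())
dk=(b.max(2)<50)&(R<.053)&(R>.035)
k,l,s,ce=cv2.connectedComponentsWithStats(dk.astype(np.uint8))
for i in range(1,k):
    if 150<s[i,4]<900:
        x,y=-(ce[i][1]-160)*.0005,-(ce[i][0]-160)*.0005;print("dark",s[i,4],np.degrees(np.arctan2(y,x)),np.hypot(x,y))
E
python3 ang.py a1; python3 arc.py -40 8 .056
```

```text
6.6 [0.4691 0.0216 0.0601] [ 7.170e-01  3.058e+00 -1.000e-03] [-2.31 -6.57 13.93] 0.004032327805573544 6.6762403305619955 [-0.43  0.37  0.37  2.12 -0.21  0.68  1.2 ]
mark 40 ang -53.96830445915674 r 0.03780154216435292 0.03530226621620771
pointer 829 ang -148.63513410005757 r 0.08383087455569348 0.07237748268626093
dark 153 174.38123081583308 0.04626148454104734
6.65 [0.4693 0.0225 0.0601] [ 0.716  3.058 -0.   ] [-2.12 -4.62 14.  ] 0.004537795488738883 6.729648978507612 [-0.43  0.37  0.37  2.12 -0.21  0.68  1.19]
ang 169.14684447572913 0.05572270585318514
[0.002, 0.006]
[0.003, 0.013]
[0.003, 0.019]
[0.003, 0.026]
[0.002, 0.032]
[0.001, 0.039]
[-0.001, 0.045]
[-0.004, 0.051]
```

View pics/a1r.png

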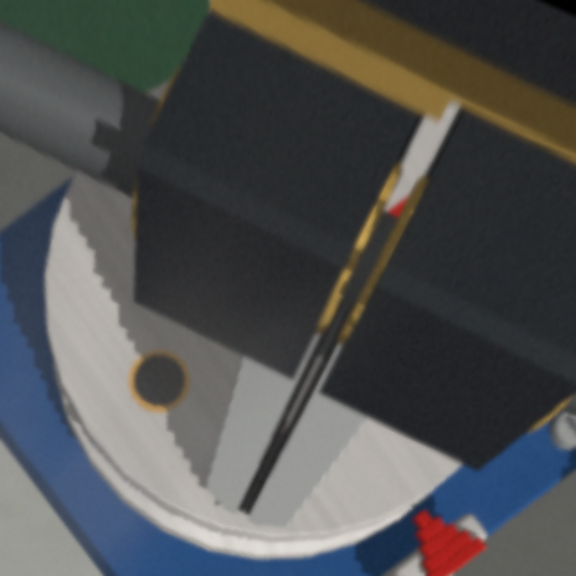

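The rectified view shows the pulley turning: the hole is at (160,380), which is about 126°. The finger is behind it at 169° and the target is 37.2°.

>>> {"method": "carry_out", "body": {"commands": [0.002,0.006,0.0002,0,0,0,0.003,0.013,0.0002,0,0,0,0.003,0.019,0.0002,0,0,0,0.003,0.026,0.0002,0,0,0,0.002,0.032,0.0002,0,0,0,0.001,0.039,0.0002,0,0,0,-0.001,0.045,0.0002,0,0,0,-0.004,0.051,0.0002,0,0,0]}}

```text
time_s: 7.45
eef_pos: [0.4882, 0.055, 0.0598]
orientation: [-0.716, -3.058, 0.001]
force: [-5.8, -4.1, 14.2]
opening: 0.003
grip_force: 7.2
```

```bash
sed -i 's/b.max(2)<50/b.max(2)<75/' ang.py; python3 ang.py a2; python3 arc.py -40 8 .056
```

```text
7.45 [0.4882 0.055  0.0598] [-7.160e-01 -3.058e+00  1.000e-03] [-5.85 -4.09 14.16] 0.002830238803587745 7.195161089056001 [-0.48  0.41  0.36  2.07 -0.22  0.7   1.13]
pointer 866 ang -149.64592625906772 r 0.08176007479538724 0.07008031107236896
dark 282 123.22809782183309 0.04379126658275695
7.5 [0.4889 0.0556 0.0598] [-0.716 -3.059 -0.   ] [-3.99 -3.11 14.82] 0.005151192684017871 6.876054031929186 [-0.48  0.41  0.36  2.07 -0.22  0.7   1.13]
ang 128.8312137094264 0.05594690950251537
[-0.003, 0.006]
[-0.006, 0.011]
[-0.01, 0.016]
[-0.015, 0.021]
[-0.02, 0.026]
[-0.025, 0.03]
[-0.03, 0.033]
[-0.036, 0.036]
```

View pics/a2r.png

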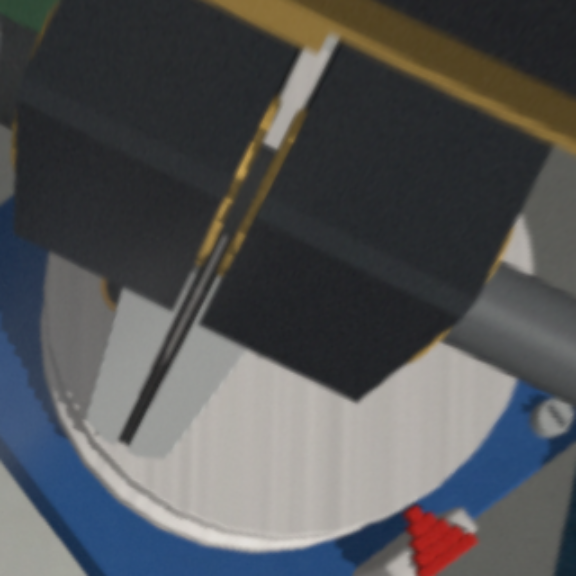

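The left rim of the hole shows at (105,290), so the hole is at about 91°. It turned 35° for 40° of finger travel. About 54° remain.

>>> {"method": "carry_out", "body": {"commands": [-0.003,0.006,0,0,0,0,-0.006,0.011,0,0,0,0,-0.01,0.016,0,0,0,0,-0.015,0.021,0,0,0,0,-0.02,0.026,0,0,0,0,-0.025,0.03,0,0,0,0,-0.03,0.033,0,0,0,0,-0.036,0.036,0,0,0,0]}}

```text
time_s: 8.3
eef_pos: [0.5242, 0.0678, 0.0597]
orientation: [-0.715, -3.058, -0.0]
force: [-6.1, -1.0, 13.2]
opening: 0.004
grip_force: 6.8
```

```bash
python3 ang.py a3; python3 arc.py -15 3 .056
```

```text
8.3 [0.5242 0.0678 0.0597] [-0.715 -3.058 -0.   ] [-6.08 -0.96 13.16] 0.003959426352653677 6.7707857171490105 [-0.47  0.46  0.35  1.98 -0.23  0.74  1.13]
mark 655 ang -123.77274401468456 r 0.04716032657792737 0.028301943396169812
pointer 885 ang -148.75582024325954 r 0.0794498426466535 0.06809001395212076
dark 530 63.4825382986611 0.04927114203048527
dark 283 -66.34799614428067 0.04508777221416466
8.35 [0.5251 0.0678 0.0598] [-0.715 -3.058 -0.   ] [-6.02 -0.39 13.42] 0.005372371635620397 6.613643902837794 [-0.47  0.46  0.35  1.98 -0.23  0.74  1.13]
ang 88.91617481942244 0.055804352557716465
[-0.006, 0.003]
[-0.012, 0.005]
[-0.018, 0.006]
```

>>> {"method": "carry_out", "body": {"commands": [-0.006,0.003,0,0,0,0,-0.012,0.005,0,0,0,0,-0.018,0.006,0,0,0,0,-0.024,0.006,0,0,0,0]}}

```text
time_s: 8.75
eef_pos: [0.5426, 0.0644, 0.0598]
orientation: [-0.715, -3.058, -0.001]
force: [-5.5, 3.8, 13.3]
opening: 0.006
grip_force: 6.8
```

```bash
python3 ang.py a4; python3 arc.py -15 3 .056
```

```text
8.75 [0.5426 0.0644 0.0598] [-7.150e-01 -3.058e+00 -1.000e-03] [-5.46  3.85 13.26] 0.006120830959368643 6.813714182854085 [-0.45  0.49  0.35  1.94 -0.24  0.76  1.14]
mark 667 ang -136.63438755258957 r 0.047313997576716116 0.028640006983239374
pointer 839 ang -148.30246692808035 r 0.07871544710773949 0.06823672031978091
8.8 [0.5432 0.0641 0.0599] [-7.150e-01 -3.059e+00 -2.000e-03] [-5.38  3.32 13.54] 0.0019078607073676932 6.716376137046609 [-0.45  0.49  0.35  1.93 -0.24  0.76  1.14]
ang 69.72707817810091 0.05552925244931208
[-0.006, 0.001]
[-0.013, 0.001]
[-0.019, 0.0]
```

>>> {"method": "carry_out", "body": {"commands": [-0.006,0.001,0,0,0,0,-0.01,0.001,0,0,0,0,-0.01,0.001,0,0,0,0]}}

```text
time_s: 9.1
eef_pos: [0.5499, 0.0615, 0.0598]
orientation: [-0.715, -3.058, -0.001]
force: [-3.3, 1.3, 12.5]
opening: 0.003
grip_force: 6.5
```

```bash
python3 ang.py a5; python3 arc.py -15 3 .056
```

```text
9.1 [0.5499 0.0615 0.0598] [-7.150e-01 -3.058e+00 -1.000e-03] [-3.29  1.34 12.47] 0.002641136998963044 6.467474150216503 [-0.44  0.5   0.35  1.92 -0.24  0.77  1.15]
mark 672 ang -141.8448206685464 r 0.047282380185699496 0.028600699292150183
pointer 837 ang -148.05670373407804 r 0.0784018617004763 0.06801654210557899
dark 211 36.63243869955912 0.04002404041616923
9.15 [0.5498 0.0615 0.0598] [-7.150e-01 -3.058e+00 -1.000e-03] [-4.21  1.59 12.53] 0.0035193462808981216 6.418639361300222 [-0.44  0.5   0.35  1.92 -0.24  0.77  1.15]
ang 62.48050047443994 0.05585618441356277
[-0.006, -0.0]
[-0.013, -0.001]
[-0.019, -0.003]
```

>>> {"method": "carry_out", "body": {"commands": [0,0,-0.02,0,0,0,0.0,0.0,-0.08,0,0,0,0.03,-0.09,-0.24,0,0,0,0.03,-0.09,-0.24,0,0,0,0.03,-0.09,-0.24,0,0,0,0.03,-0.09,-0.24,0,0,0,0.03,-0.09,-0.24,0,0,0]}}

```text
time_s: 9.85
eef_pos: [0.4999, 0.0102, 0.2404]
orientation: [0.716, 3.057, 0.002]
force: [0.5, 0.8, -0.0]
opening: 0.005
grip_force: 0.0
```

```bash
python3 ang.py a6 .062
```

```text
9.85 [0.4999 0.0102 0.2404] [7.160e-01 3.057e+00 2.000e-03] [ 0.53  0.81 -0.05] 0.005086935686204159 0.0 [-0.48  0.16  0.45  1.89 -0.08  1.1   1.11]
mark 529 ang -142.1950623055891 r 0.04738757193519526 0.028900692033236853
pointer 834 ang -145.5433051182353 r 0.08261815601755418 0.06871862920635131
dark 209 38.44178338349032 0.04182722302709973
```

View pics/a6r.png

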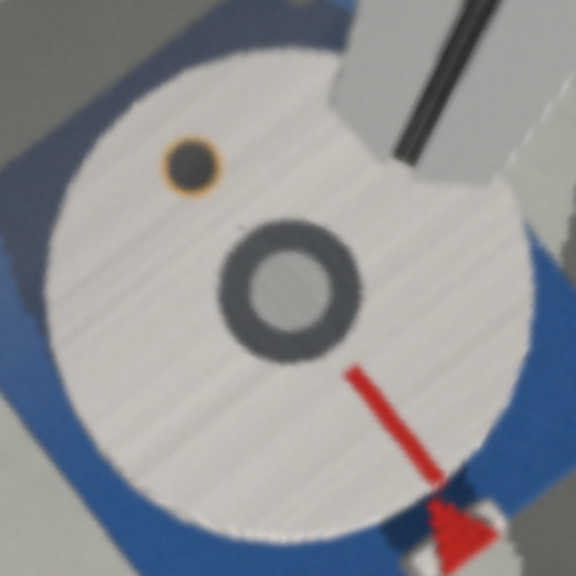

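The mark points straight at the pointer and the hole sits opposite it at (192,166). That is within 1°. Next is the pin.

>>> {"method": "carry_out", "body": {"commands": [-0.184,-0.37,0.01,0,0,0,-0.184,-0.37,0.01,0,0,0,-0.184,-0.37,0.01,0,0,0,-0.184,-0.37,0.01,0,0,0,-0.184,-0.37,0.027,0,0,0,-0.184,-0.37,0.027,0,0,0,-0.184,-0.37,0.027,0,0,0,-0.184,-0.37,0.027,0,0,0,-0.184,-0.37,0.027,0,0,0], "gripper": 0.5}}

```text
time_s: 10.8
eef_pos: [0.5003, -0.2989, 0.2184]
orientation: [-0.715, -3.057, -0.001]
force: [0.4, 1.0, 0.7]
opening: 0.497
grip_force: 0.0
```

```bash
python3 - <<'E'
from h import *
import pickle
st();c=manip.get_calibration("wrist");im=manip.read_camera("wrist");cv2.imwrite("pics/p1.png",im);pickle.dump(c,open("p1.pkl","wb"))
for n in("pin_head","pin_rack"):
    for b in manip.boxes_of(n,"wrist")[:2]:print(n,np.round(b["bbox"],1),b["score"])
p=proj("wrist",[.515,-.314,.075],c);x,y=map(int,p);x0,y0=max(x-60,0),max(y-50,0);print(x0,y0)
cv2.imwrite("pics/p1c.png",cv2.resize(im[y0:y+50,x0:x+60],None,fx=5,fy=5,interpolation=cv2.INTER_CUBIC))
E
```

```text
10.8 [ 0.5003 -0.2989  0.2184] [-7.150e-01 -3.057e+00 -1.000e-03] [0.35 0.97 0.74] 0.4974413619280147 0.0 [ 0.01  0.38  0.61  1.72 -0.24  1.12  1.8 ]
pin_head [243.2 189.8 257.2 211.3] 0.68
pin_rack [219.9 155.6 278.7 214.3] 0.55
190 149
```

View pics/p1c.png

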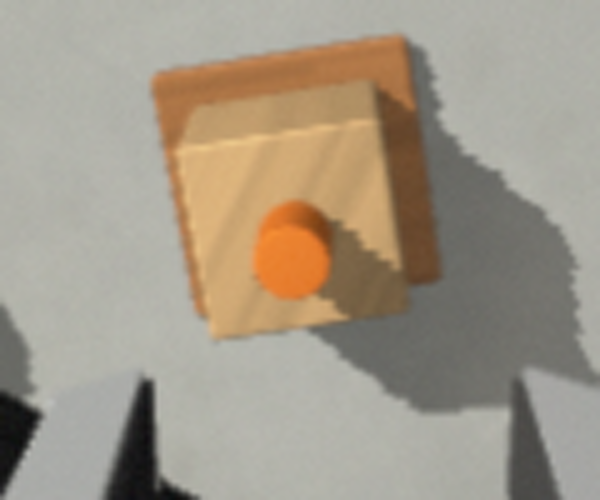

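The head's top disc is centred at crop (292,262). The rack top's corners are at (180,153), (378,120), (410,310) and (213,338).

```bash
python3 - <<'E'
from h import *
import pickle
c=pickle.load(open("p1.pkl","rb"));w=pickle.load(open("w1.pkl","rb"));k=1.5625
f=lambda x,y:(190+x/5,149+y/5)
print("head top",atz("wrist",f(292,262),.080,c))
C=np.array([atz("wrist",f(*q),.056,c) for q in((180,153),(378,120),(410,310),(213,338))]);print("rack",C.mean(0),np.linalg.norm(np.diff(C,axis=0),axis=1))
print("tri",tri([ray("wrist",f(292,262),c),ray("wrist",(123/k,423/k),w)]))
t=atz("wrist",f(292,262),.080,c);s=manip.observe();t[2]=.060
print(tosh(t-s["eef_pos"]))
E
```

```text
head top [ 0.51500984 -0.31665815  0.08      ]
rack [ 0.51529657 -0.31667906  0.056     ] [0.04759447 0.04819297 0.04895602]
tri [ 0.51599212 -0.3182153   0.06981124]
[-0.0279 -0.0131  0.2125]
```

>>> {"method": "carry_out", "body": {"commands": [-0.028,-0.0135,0.06,0,0,0,-0.028,-0.0135,0.12,0,0,0,-0.028,-0.0135,0.17,0,0,0,-0.028,-0.0135,0.208,0,0,0,-0.028,-0.0135,0.208,0,0,0,-0.028,-0.0135,0.208,0,0,0]}}

```text
time_s: 11.55
eef_pos: [0.5148, -0.3184, 0.0644]
orientation: [0.716, 3.059, -0.0]
force: [0.6, 0.4, 0.9]
opening: 0.499
grip_force: 0.0
```

>>> {"method": "carry_out", "body": {"commands": [0.0005,0.0023,0.0055,0,0,0,0.0005,0.0023,0.0055,0,0,0,0.0005,0.0023,0.0055,0,0,0]}}

```text
time_s: 11.85
eef_pos: [0.5152, -0.3171, 0.0603]
orientation: [0.717, 3.057, -0.0]
force: [0.6, 0.8, -0.1]
opening: 0.502
grip_force: 0.0
```

>>> {"method": "carry_out", "body": {"commands": [0,0,0,0,0,0,0,0,0,0,0,0,0,0,0,0,0,0,0,0,0,0,0,0,0,0,0,0,0,0,0,0,0,0,0,0], "gripper": 1, "newtons": 20}}

```text
time_s: 12.45
eef_pos: [0.5147, -0.3172, 0.0594]
orientation: [0.718, 3.058, -0.0]
force: [-0.1, 0.0, 1.7]
opening: 0.189
grip_force: 20.0
```

>>> {"method": "carry_out", "body": {"commands": [0,0,-0.06,0,0,0,0,0,-0.12,0,0,0,0,0,-0.18,0,0,0,0.1588,0.4504,-0.2,0,0,0,0.1588,0.4504,-0.2,0,0,0,0.1588,0.4504,-0.2,0,0,0,0.1588,0.4504,-0.2,0,0,0,0.1588,0.4504,-0.2,0,0,0,0.1588,0.4504,-0.2,0,0,0,0.1588,0.4504,-0.2,0,0,0]}}

```text
time_s: 13.45
eef_pos: [0.557, 0.0321, 0.2092]
orientation: [0.717, 3.058, 0.0]
force: [0.3, -0.7, -0.2]
opening: 0.186
grip_force: 20.0
```

```bash
python3 - <<'E'
from h import *
st();s=manip.observe();print(tosh(np.array([.5585,.0385,.130])-s["eef_pos"]))
E
```

```text
13.45 [0.557  0.0321 0.2092] [0.717 3.058 0.   ] [ 0.3  -0.74 -0.18] 0.18599220813616532 19.983915330521995 [-0.53  0.32  0.51  1.79 -0.18  1.07  1.16]
[0.002  0.0085 0.1056]
```

>>> {"method": "carry_out", "body": {"commands": [0.002,0.0085,0.05,0,0,0,0.002,0.0085,0.1,0,0,0,0.002,0.0085,0.1,0,0,0,0.002,0.0085,0.1,0,0,0]}}

```text
time_s: 13.85
eef_pos: [0.5587, 0.0358, 0.1346]
orientation: [-0.719, -3.058, 0.001]
force: [0.7, 0.4, -0.6]
opening: 0.185
grip_force: 20.0
```

```bash
python3 - <<'E'
from h import *
import pickle
st();c=manip.get_calibration("wrist");im=manip.read_camera("wrist");cv2.imwrite("pics/i1.png",im);pickle.dump(c,open("i1.pkl","wb"))
p=proj("wrist",[.5585,.0385,.062],c);print(p);x,y=map(int,p);x0,y0=max(x-60,0),max(y-50,0);print(x0,y0)
cv2.imwrite("pics/i1c.png",cv2.resize(im[y0:y+50,x0:x+60],None,fx=5,fy=5,interpolation=cv2.INTER_CUBIC))
E
```

```text
13.85 [0.5587 0.0358 0.1346] [-7.190e-01 -3.058e+00  1.000e-03] [ 0.68  0.43 -0.59] 0.1854654921046914 19.984889469524205 [-0.5   0.41  0.48  1.86 -0.23  0.93  1.2 ]
[259.49186812 200.18324392]
199 150
```

View pics/i1c.png

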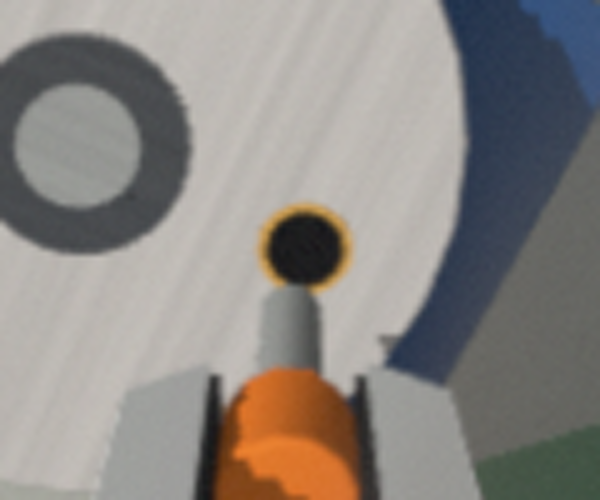

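The hole is at crop (305,247). The shank tip, ahead of the head, is at about (292,295).

```bash
python3 - <<'E'
from h import *
import pickle
c=pickle.load(open("i1.pkl","rb"));f=lambda x,y:(199+x/5,150+y/5)
h=atz("wrist",f(305,247),.0618,c);print("hole",h,"tip",atz("wrist",f(292,293),.0816,c))
a=atz("wrist",f(77,146),.0618,c);print("axle",a,np.linalg.norm(h-a),np.degrees(np.arctan2(*(h-a)[[1,0]])))
st();s=manip.observe()
for t in((h[0],h[1],.118),):print(tosh(np.array(t)-s["eef_pos"]))
for dx in(0,):
    print("tip proj if vertical below TCP",5*(proj("wrist",[*s["eef_pos"][:2],s["eef_pos"][2]-.053],c)-[199,150]))
E
```

```text
hole [0.55810216 0.03920162 0.0618    ] tip [0.55854808 0.03634889 0.0816    ]
axle [0.52364842 0.01151409 0.0618    ] 0.04420022832589422 38.78587074210208
13.9 [0.5594 0.0358 0.1355] [0.719 3.057 0.   ] [ 0.3  -0.41 -0.46] 0.18400307032319965 19.98489532223175 [-0.5   0.41  0.48  1.86 -0.23  0.92  1.2 ]
[0.0036 0.0032 0.0234]
tip proj if vertical below TCP [291.47882943 300.50956225]
```

>>> {"method": "carry_out", "body": {"commands": [0.0016,0.0032,0.01,0,0,0,0.0016,0.0032,0.02,0,0,0,0.0016,0.0032,0.02,0,0,0,0.0016,0.0032,0.025,0,0,0,0.0016,0.0032,0.03,0,0,0,0.0016,0.0032,0.03,0,0,0]}}

```text
time_s: 14.5
eef_pos: [0.5585, 0.039, 0.111]
orientation: [-0.717, -3.058, 0.001]
force: [-0.3, 0.2, 0.6]
opening: 0.185
grip_force: 20.0
```

Tip is inside the pulley with no force. Continuing in stages.

>>> {"method": "carry_out", "body": {"commands": [0,0,0.005,0,0,0,0,0,0.01,0,0,0,0,0,0.015,0,0,0,0,0,0.02,0,0,0,0,0,0.025,0,0,0,0,0,0.03,0,0,0,0,0,0.034,0,0,0,0,0,0.034,0,0,0]}}

```text
time_s: 15.3
eef_pos: [0.5585, 0.039, 0.0855]
orientation: [-0.717, -3.058, 0.001]
force: [-0.1, 0.0, -0.5]
opening: 0.185
grip_force: 20.0
```

>>> {"method": "carry_out", "body": {"commands": [0,0,0.003,0,0,0,0,0,0.006,0,0,0,0,0,0.009,0,0,0,0,0,0.009,0,0,0]}}

```text
time_s: 15.7
eef_pos: [0.5585, 0.039, 0.0789]
orientation: [-0.717, -3.058, 0.0]
force: [-0.0, -0.2, -0.3]
opening: 0.187
grip_force: 20.0
```

>>> {"method": "carry_out", "body": {"commands": [0,0,0.002,0,0,0,0,0,0.004,0,0,0,0,0,0.004,0,0,0]}}

```text
time_s: 16.0
eef_pos: [0.5586, 0.039, 0.0761]
orientation: [-0.717, -3.058, 0.0]
force: [0.3, -0.2, -0.9]
opening: 0.184
grip_force: 20.0
```

>>> {"method": "carry_out", "body": {"commands": [0,0,0.002,0,0,0,0,0,0.004,0,0,0,0,0,0.004,0,0,0]}}

```text
time_s: 16.3
eef_pos: [0.5586, 0.0391, 0.073]
orientation: [-0.717, -3.058, 0.0]
force: [0.8, -0.3, -0.4]
opening: 0.184
grip_force: 20.0
```

>>> {"method": "carry_out", "body": {"commands": [0,0,0.002,0,0,0,0,0,0.004,0,0,0,0,0,0.006,0,0,0,0,0,0.006,0,0,0]}}

```text
time_s: 16.7
eef_pos: [0.5585, 0.039, 0.0685]
orientation: [-0.717, -3.058, 0.0]
force: [-0.6, 0.0, -0.5]
opening: 0.186
grip_force: 20.0
```

>>> {"method": "carry_out", "body": {"commands": [0,0,0.001,0,0,0,0,0,0.0018,0,0,0,0,0,0.0018,0,0,0]}}

```text
time_s: 17.0
eef_pos: [0.5587, 0.0391, 0.0673]
orientation: [0.717, 3.059, -0.0]
force: [0.3, -1.6, -0.6]
opening: 0.184
grip_force: 20.0
```

>>> {"method": "carry_out", "body": {"commands": [0,0,0.001,0,0,0,0,0,0.0018,0,0,0,0,0,0.0018,0,0,0]}}

```text
time_s: 17.3
eef_pos: [0.5588, 0.0391, 0.0661]
orientation: [0.717, 3.058, 0.0]
force: [-0.7, 0.0, 0.9]
opening: 0.189
grip_force: 20.0
```

>>> {"method": "carry_out", "body": {"commands": [0,0,0,0,0,0,0,0,0,0,0,0,0,0,0,0,0,0,0,0,0,0,0,0,0,0,0,0,0,0], "gripper": 0.55}}

```text
time_s: 17.8
eef_pos: [0.5587, 0.0391, 0.066]
orientation: [0.717, 3.059, -0.0]
force: [-0.4, -0.1, -0.6]
opening: 0.449
grip_force: 0.0
```

>>> {"method": "carry_out", "body": {"commands": [0,0,-0.03,0,0,0,0,0,-0.06,0,0,0,0.05,-0.05,-0.2,0,0,0,0.08,-0.08,-0.24,0,0,0,0.08,-0.08,-0.24,0,0,0,0.08,-0.08,-0.24,0,0,0,0.08,-0.08,-0.24,0,0,0]}}

```text
time_s: 18.5
eef_pos: [0.4785, 0.0121, 0.2475]
orientation: [0.717, 3.056, 0.004]
force: [0.6, 0.5, -0.8]
opening: 0.454
grip_force: 0.0
```

```bash
python3 ang.py f1 .062; python3 - <<'E'
from h import *
im=cv2.imread("pics/f1.png");c=manip.get_calibration("wrist");x,y=map(int,proj("wrist",[.535,.02,.062],c));x0,y0=max(x-100,0),max(y-75,0);print(x0,y0)
cv2.imwrite("pics/f1c.png",cv2.resize(im[y0:y+75,x0:x+100],None,fx=4,fy=4,interpolation=cv2.INTER_CUBIC))
print(4*(proj("wrist",[.5585,.039,.086],c)-[x0,y0]),4*(proj("wrist",[.5585,.039,.099],c)-[x0,y0]))
E
```

```text
18.5 [0.4785 0.0121 0.2475] [0.717 3.056 0.004] [ 0.58  0.5  -0.78] 0.4540953049924371 0.0 [-0.59  0.11  0.54  1.93 -0.07  1.11  1.09]
mark 544 ang -142.13864451190005 r 0.04741076000454693 0.029004310024546353
pointer 853 ang -145.87109701742574 r 0.08354429611009975 0.06895288246331693
181 134
[492.47838342 365.08838063] [498.92281993 381.70704723]
```

View pics/f1c.png

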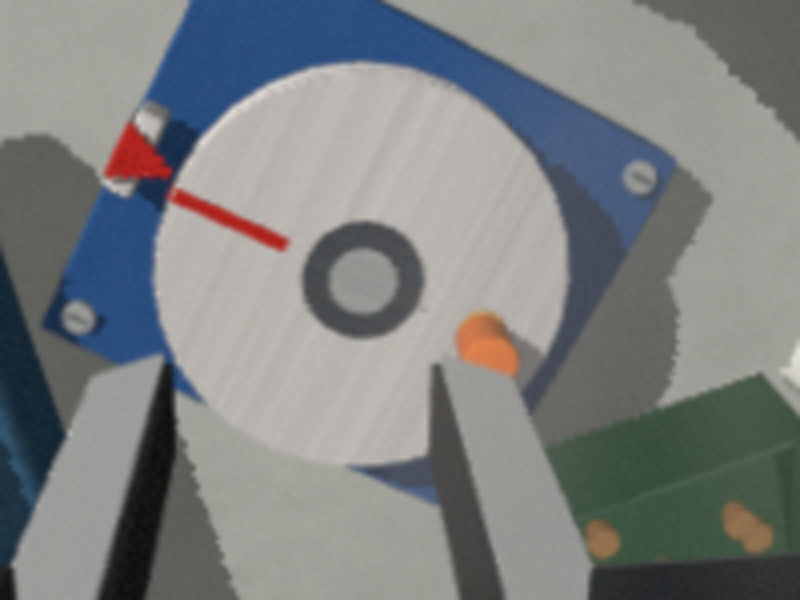

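The mark faces the pointer. The head's top disc is at about (489,363), where (492,365) is predicted for fully home, and the fingers are clear.

```bash
python3 -c "
from workcell import manip
print(manip.sign_off())"
```

```text
the job is handed in; nothing more can be done
None
```

I turned the pulley onto its mark (within about 1° in the wrist view), put the pin fully home through the pulley into the stand, let go, and handed the job in at about 18.6 s. The hardest press I read was about 15–16 N, and the arm touched nothing else that I could see.

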